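# Put the red marker away in the sliding-cover case

### The job

Slide the cover of the blue marker case fully back over its deck, take the red-capped marker and lower it into the open compartment so that it lies flat on the floor there (do not drop it in from above the rim), then slide the cover fully shut again. Leave the green-capped marker where it lies.

Things in the scene. Friction and masses are not known exactly. Their poses are not given: they have to be found in the camera images.
- marker_red: White felt marker with a red cap, 140 mm long, 16 mm wide, 18 mm high, lying on the worktop. Origin: centre of its underside. Its y axis runs along the barrel, z up. To be put away; grasp it across the 16 mm barrel near its middle. 10 to 30 g.
- marker_green: White felt marker with a green cap, same size and axes as the red one, lying 9 cm or more beside it. It stays where it lies.
- marker_case: Blue case with a sliding grey cover between aluminium guides, fixed to the worktop: 276 mm along its y, 190 mm along its x, 46 mm high. Origin: centre of its underside, z up; y is the direction in which the cover opens. The -y half is the compartment, the +y half a closed blue deck 35 mm high over which the cover slides back. The top of the cover plate is 41 mm above the worktop.
- case_cover (a joint): How far the cover is slid back along the case's +y: 0 = fully shut (compartment covered), 0.130 m = fully open (against its stop, compartment clear). It slides stiffly with about 2.5 N and stays where it is left.
- cover_grip (a point): Middle of the top of the cover's black grip bar: 14 mm thick along the case's y, 70 mm long along its x, 30 mm high above the cover plate, top 71 mm above the worktop. It moves with the cover: in the case frame at (0, -0.069 + joint value, 0.071) m. Axes as the case's.
- compartment (a point): Centre of the compartment's floor, axes as the case's, 6 mm above the worktop, at (0, -0.071, 0.006) m in the case frame. The compartment is 124 mm along y and 180 mm along x (166 mm at its mouth, between the 46 mm high guides of the long sides); the walls at its other two sides are 35 mm high. A marker fits with its length along the case's x.

How it is judged (in metres and radians):
On the way, in this order (a step that is already met when the one before it is completed fails the run):
1. the cover is slid back (at least 110 mm of its 130 mm) (value of joint case_cover above 0.11 m), for 0.1 s.
2. the red marker, still held in the fingers, is lowered into the open compartment, its underside under 32 mm above the worktop (below the rim) (value of joint case_cover above 0.09 m and contact force between the fingers and marker_red above 0.3 N and z of marker_red in the frame of marker_case below 0.032 m and y of marker_red in the frame of marker_case between -0.133 and -0.009 m and x of marker_red in the frame of marker_case between -0.04 and 0.04 m), for 0.04 s.
At the end, for the whole second after the job is handed in: The cover is shut to within 10 mm, the red marker lies flat (within 7 degrees) and at rest on the floor of the compartment, and the green marker is within 30 mm of where it lay (value of joint case_cover below 0.01 m and z of marker_red in the frame of marker_case below 0.027 m and y of marker_red in the frame of marker_case between -0.133 and -0.009 m and x of marker_red in the frame of marker_case between -0.04 and 0.04 m and angle between marker_red's own y axis and vertical between 1.45 and 1.69 rad and linear speed of marker_red below 0.02 m/s and distance of marker_green from where it was at the start of the episode below 0.03 m); the robot touches nothing.
It fails at once if the green marker is moved by more than 30 mm (distance of marker_green from where it was at the start of the episode above 0.03 m).
It also fails if it takes over 61 s, if anything falls off the work surface, if the arm or the gripper's body presses on something with over 40 N, if the wrist force passes 120 N, or if a joint passes its speed limit or range.

### The arm

A 6-joint arm with a two-finger parallel gripper is mounted at the origin on a cart in front of the work surface, level with it; the furniture and walls round the work are solid. World frame = base frame: x ahead of the robot, y to its left, z up, the work surface at z = 0. Lengths are in m, angles in degrees, forces in N, time in s.
With the tool pointing down it reaches from about 0.275 to 0.975 m from the base axis. Payload 8.4 kg.
Tool frame: the origin (TCP) lies midway between the tips of the shut fingers; the grasp point (between the pads) lies manip.pinch_z behind it (manip.pinch_z is the distance from the TCP to the grasp point, in m); z points along the fingers, y is the direction in which the jaws open and shut (so a half turn about z gives the same grasp; the last joint's range is limited). The gripper opens to 92 mm and grips with 3 to 60 N. Pads are 20 mm wide; open, the fingers measure 128 mm over their backs; the gripper's body (75 mm by 189 mm) begins 69 mm behind the grasp point.
Start: joints at [74.29, 20.225, 93.587, -0, 66.188, -0.138], TCP at [0.168, 0.602, 0.215] pointing down, gripper open.
Joint ranges: [-150.9, 150.9], [-52.94, 120.26], [3.33, 152.33], [-74.26, 254.26], [0, 154.13], [-172.89, 172.89]. Speed limits (degrees/s): [127.2, 127.2, 159.86, 180, 180, 180].

### API

Orientations are given as a 3x3 rotation matrix whose columns are the frame's x, y, z axes.
In Python, from workcell import manip gives the robot as it stands.
- The arm moves only by the tool jog_arm, never from a script. Its argument "rows" is a list of rows, each a list of 2 entries, a list of its own where there are three numbers: the shift along the tool's x, y, z normalised to -1 to 1, where 1 is 0.1 m, then the turn about the tool's z normalised to -1 to 1, where 1 is pi rad. A call has 1 to 20 rows; each row is the pose to reach, as a shift and turn from the pose measured when the call began, along the tool's axes at that moment, turning the shorter way round; what a row does not reach only later rows make up. A row lasts 1/12 s, in which the tool goes at most 41.7 mm and 7.16 degrees, less where a joint would pass 70% of its speed; a pose out of reach is approached as far as the arm can. A call with a number of a shift or a turn outside -1 to 1 is refused whole. A call with a gripper value outside its range is refused whole. "fingers" is the closure, from 0 (fully open) to 1 (shut), set as the call begins (left out, the last holds). The fingers move at their own pace and stop on an object; "force" is the grip in N (left out, the last holds). Time passes only in rows, so rows that repeat a pose let the fingers close. It gives the time, the measured TCP pose, the force and the opening at its end, in the units of the state.
- manip.state(): the state, without advancing time (a new reading comes with each control period).
- manip.camera(name): name is "scene" or "top"; returns the picture (400x640x3 uint8, red, green, blue); there is no depth.
- manip.get_calibration(name): a dict with "mtx" (3x3 intrinsics, pixels), "D" ([k1, k2, p1, p2, k3] as OpenCV has them; the pictures are not rectified), "R" (3x3) and "t" (3): a world point X has camera coordinates R X + t. Camera axes: x right, y down, z forward; pixel columns grow to the right and rows downward; lengths in m; the calibration is good to about 2 mm. A picture is of the moment at which its call begins. get_calibration takes no time and is no camera call.
- manip.hand_in(): hands the job in, once; it reports no verdict.
Trained networks look in the newest picture that a camera, given by its name, has taken for a name from the list of things; names that differ only in an ending like _2 or _b are one class to them, and where a whole thing is asked for, a point or a joint stands for the part that bears it (a point fixed in the world has none). Each returns a list of dicts, best first, with "conf" (0 to 1); they miss things now and then, are a little off and sometimes report something else, mostly with a low value. They report only what shows in the picture. A call takes as long as a camera call.
- manip.outline_of(camera, label): "mask" (400x640 bool, what is visible of it) and "extent" ([left, top, right, bottom] in pixels, round what is visible of it).
The state is a dict: "time": time; "q": joint angles; "qvel": joint speeds; "tau": joint torques, N m; "position": TCP position; "eef_rot": TCP orientation; "force": force on the tool from outside, world axes, zero at the start; "wrist_torque": the same for the moment, N m; "opening": finger opening in m.
Only numpy, scipy, OpenCV 4.12 (cv2) and the standard library are available. Lean on these libraries where they do the work, as an engineer would, in place of code of your own. Each camera call takes 0.05 s, during which the arm holds its last target.

## Working session

There is one attempt and no reset: what is moved stays moved. The work goes in short steps, Python scripts to look and compute and a tool call to move; the robot and the scene stay as the last step left them, time stands still between calls to the robot, and variables do not carry over. Pictures are saved under pics/ and viewed, and the job is handed in when it is done.

Besides the shell and the picture viewer there is one more tool, called after "Request:" by a JSON object that holds its "api" and its "payload". jog_arm: Moves the arm, as the interface text tells. Scaled input: -1 to 1 covers 0.1 m each way for a shift and pi rad each way for a turn. Its arguments: {"type":"object","properties":{"rows":{"type":"array"},"fingers":{"type":"number"},"force":{"type":"number"}},"required":["rows"]}

```bash
mkdir -p pics; ls; cat > h.py <<'E'
import numpy as np,cv2
from workcell import manip
def save(n,im,s=1): cv2.imwrite('pics/'+n,cv2.resize(im[:,:,::-1],None,fx=s,fy=s))
def ray(cam,px,z):
    c=manip.get_calibration(cam);K=np.array(c['mtx'],float);D=np.array(c['D'],float);R=np.array(c['R']);t=np.array(c['t']).ravel()
    p=cv2.undistortPoints(np.array(px,float).reshape(-1,1,2),K,D).reshape(-1,2)
    d=np.c_[p,np.ones(len(p))]@R; o=-R.T@t
    return o+d*((np.atleast_1d(z)-o[2])/d[:,2])[:,None]
def proj(cam,X):
    c=manip.get_calibration(cam);R=np.array(c['R'],float)
    return cv2.projectPoints(np.array(X,float).reshape(-1,1,3),cv2.Rodrigues(R)[0],np.array(c['t'],float),np.array(c['mtx'],float),np.array(c['D'],float))[0].reshape(-1,2)
E
python3 - <<'E'
from h import *
np.set_printoptions(precision=4,suppress=True)
print(manip.state(),manip.pinch_z)
for c in ('top','scene'):
    im=manip.camera(c);save(c+'0.png',im)
    for l in ('marker_red','marker_green','marker_case','case_cover','cover_grip'):
        for r in manip.outline_of(c,l)[:2]:
            m=r['mask'].astype(np.uint8)
            pts=np.argwhere(m)[:,::-1].astype(np.float32)
            print(c,l,round(r['conf'],2),r['extent'],cv2.minAreaRect(pts))
            np.save(f'{c}_{l}.npy',m) if r['conf']>.5 else 0
    ca=manip.get_calibration(c);print(-np.array(ca['R']).T@np.array(ca['t']).ravel())
E
```

```text
pics
{'time': 0.0, 'q': array([74.2904, 20.2608, 93.6272,  0.0002, 66.1857, -0.1392]), 'qvel': array([-0.0006, -0.0184,  0.0035, -0.004 , -0.0922,  0.0206]), 'tau': array([  0.0021, -59.3845, -33.4213,   0.0699,   0.0232,  -0.0001]), 'position': array([0.1677, 0.6016, 0.2139]), 'eef_rot': array([[-0.9633,  0.2684, -0.0004],
       [ 0.2684,  0.9633, -0.0012],
       [ 0.    , -0.0013, -1.    ]]), 'force': array([-0.5964, -0.6701, -0.2869]), 'wrist_torque': array([-0.0069, -0.03  , -0.0104]), 'opening': 0.09172068228674085} 0.0187
top marker_red 0.69 [381.8, 189.9, 409.7, 237.4] ((395.35955810546875, 214.7752685546875), (53.84789276123047, 6.359987258911133), 57.9946174621582)
top marker_red 0.58 [346.0, 186.9, 359.3, 241.9] ((353.2774658203125, 214.803466796875), (54.58853530883789, 7.9069743156433105), 81.25383758544922)
top marker_green 0.62 [347.1, 184.4, 361.0, 241.5] ((353.0099792480469, 214.07000732421875), (54.73006820678711, 6.505383014678955), 81.8698959350586)
top marker_case 0.8 [177.4, 157.8, 296.4, 248.2] ((236.03453063964844, 202.17514038085938), (79.54425048828125, 113
[... 432 characters left out ...]
6, 164.53793334960938), (6.892775535583496, 50.15947341918945), 85.2363510131836)
scene marker_green 0.79 [315.1, 184.4, 366.5, 201.8] ((340.9411926269531, 191.2353057861328), (51.902626037597656, 5.3357834815979), 14.03624439239502)
scene marker_case 0.78 [201.9, 208.5, 336.2, 355.5] ((268.5054626464844, 277.89080810546875), (101.13104248046875, 133.45947265625), 19.573123931884766)
scene case_cover 0.92 [233.6, 222.7, 324.8, 291.7] ((279.6999816894531, 254.4000244140625), (79.37316131591797, 57.86967468261719), 18.43494987487793)
scene cover_grip 0.72 [235.5, 223.5, 324.8, 289.4] ((279.0, 255.00001525878906), (79.68938446044922, 57.55344772338867), 18.43494987487793)
[0.2261 0.4304 0.7165]
```

View pics/top0.png

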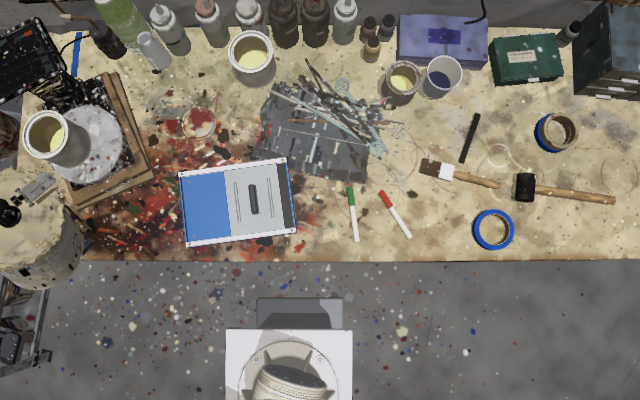

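View pics/scene0.png

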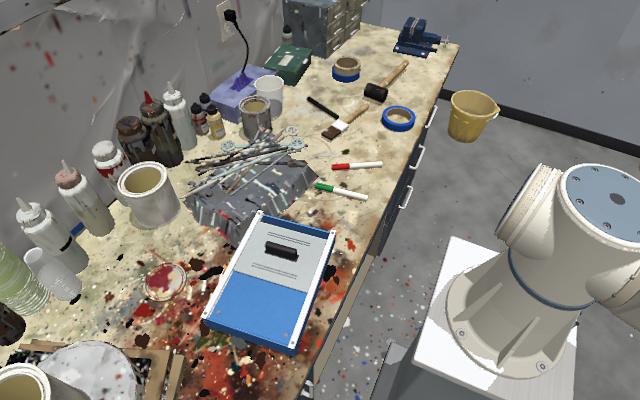

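The top view shows the case at about (237,202) with its deck on the left, so it opens toward world +y. The cover's grip bar is at about (253,199), and a dark strip at about (287,197) shows the cover is slightly open. The green marker is at (353,214) and the red at (395,214). The scene view agrees, so I'll zoom in and fit poses.

```bash
python3 - <<'E'
from h import *
a=cv2.imread('pics/top0.png')[145:260,165:315];cv2.imwrite('pics/topz.png',cv2.resize(a,None,fx=5,fy=5,interpolation=cv2.INTER_CUBIC))
a=cv2.imread('pics/scene0.png')[200:360,190:350];cv2.imwrite('pics/scz.png',cv2.resize(a,None,fx=3.7,fy=3.7,interpolation=cv2.INTER_CUBIC))
a=cv2.imread('pics/top0.png')[175:250,330:430];cv2.imwrite('pics/mz.png',cv2.resize(a,None,fx=7,fy=7,interpolation=cv2.INTER_CUBIC))
E
```

```text
(no output)
```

View pics/topz.png

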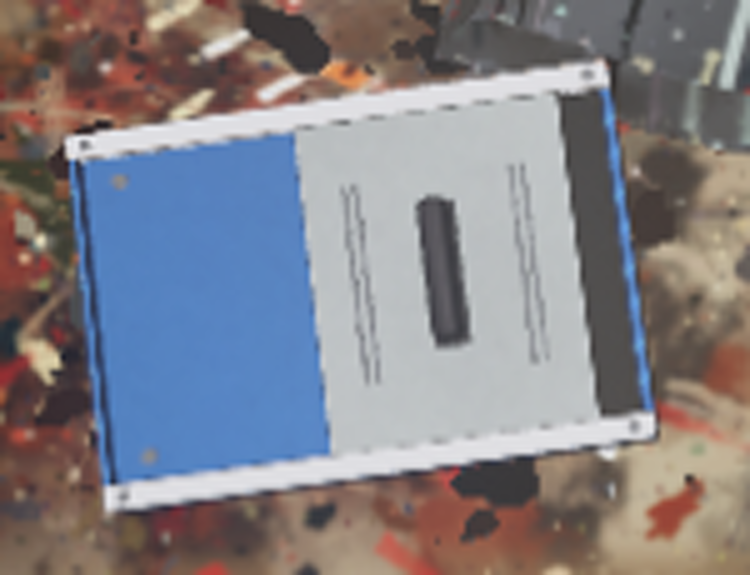

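View pics/scz.png

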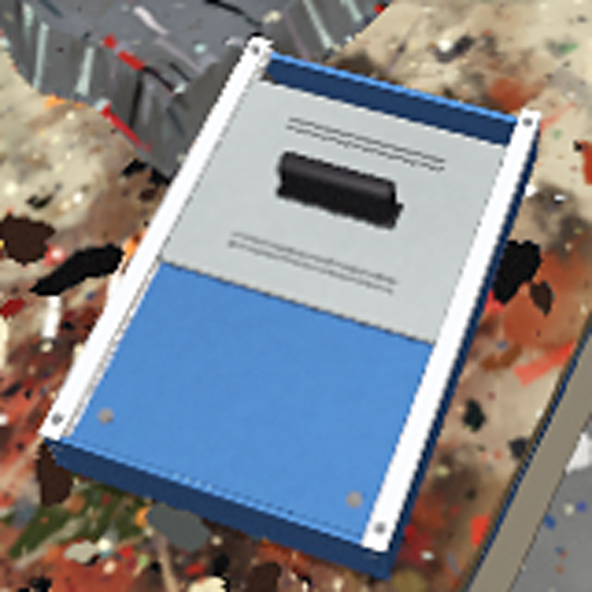

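View pics/mz.png

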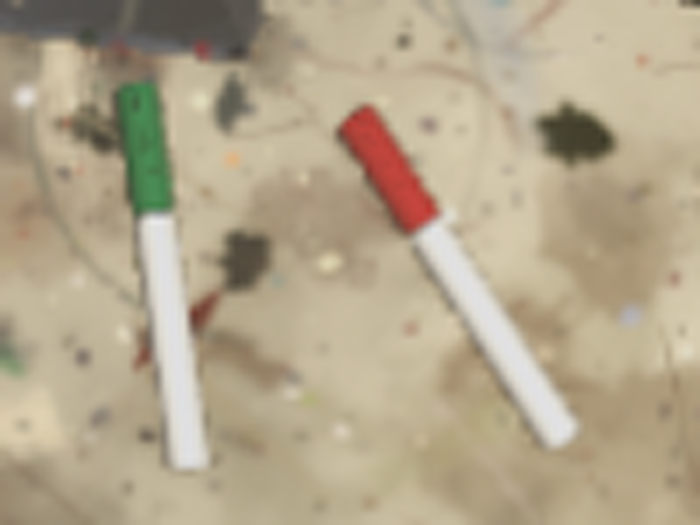

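```bash
python3 - <<'E'
from h import *
np.set_printoptions(precision=4,suppress=True)
T=np.array([[67,137],[606,62],[655,438],[107,512]])/5+[165,145]
# case frame corners: TL:+y,farside(+world x). y_case~+world y, so x_case = y cross z -> +world x
L=np.array([[.095,.138,.046],[.095,-.138,.046],[-.095,-.138,.046],[-.095,.138,.046]])
S=np.array([[44,436],[250,37],[540,118],[386,552]])/3.7+[190,200]
from scipy.optimize import least_squares
def W(p,L): 
    c,s=np.cos(p[2]),np.sin(p[2]); return np.array(L)@np.array([[c,s,0],[-s,c,0],[0,0,1]])+[p[0],p[1],0]
print('raw',ray('top',T,.046),ray('scene',S,.046))
for cams in (('top',),('scene',),('top','scene')):
    f=lambda p:np.concatenate([(proj(c,W(p,L))-{'top':T,'scene':S}[c]).ravel() for c in cams])
    r=least_squares(f,[.35,.2,0]);p=r.x;print(cams,p,np.degrees(p[2]),np.abs(r.fun).max())
g=ray('top',[[443/5+165,271/5+145]],.071)[0]; gs=ray('scene',[[340/3.7+190,168/3.7+200]],.071)[0]
pe=ray('top',[[582/5+165,250/5+145]],.041)[0]
for q in (g,gs,pe): 
    c,s=np.cos(p[2]),np.sin(p[2]);d=q-[p[0],p[1],0];print('world',q,'case',c*d[0]+s*d[1],-s*d[0]+c*d[1])
M=np.array([[356,115],[560,435],[138,85],[188,465]])/7+[330,175]
X=ray('top',M,.010);print('markers',X, X[0::2]-0, (X[0]+X[1])/2,(X[2]+X[3])/2,np.linalg.norm(X[0]-X[1]))
for i in(0,2): d=X[i]-X[i+1];print('dir',np.degrees(np.arctan2(d[1],d[0])))
m=np.load('scene_marker_red.npy');pts=np.argwhere(m)[:,::-1].astype(np.float32);b=cv2.boxPoints(cv2.minAreaRect(pts));Y=ray('scene',b,.010);print(Y,Y.mean(0))
print(W(p,[[0,-.071,.006]]))
E
```

```text
raw [[ 0.5414  0.2771  0.046 ]
 [ 0.5788  0.0049  0.046 ]
 [ 0.3907 -0.0206  0.046 ]
 [ 0.3532  0.2508  0.046 ]] [[ 0.5369  0.28    0.046 ]
 [ 0.5797  0.0096  0.046 ]
 [ 0.3901 -0.0143  0.046 ]
 [ 0.3524  0.2535  0.046 ]]
('top',) [0.466  0.1281 0.137 ] 7.847339154662903 0.3999451509700407
('scene',) [0.4649 0.1314 0.145 ] 8.310659154456431 1.646294857026902
('top', 'scene') [0.4654 0.13   0.1417] 8.1191667355823 2.0316607774051363
world [0.4703 0.0819 0.071 ] case -0.0019330968870356433 -0.04825110042511445
world [0.4711 0.0833 0.071 ] case -0.0009454604386958578 -0.04699980565813273
world [0.4845 0.0164 0.041 ] case 0.0028442360424781356 -0.11509660748903675
markers [[ 0.4978 -0.2351  0.01  ]
 [ 0.3811 -0.3075  0.01  ]
 [ 0.5088 -0.1557  0.01  ]
 [ 0.3705 -0.1727  0.01  ]] [[ 0.4978 -0.2351  0.01  ]
 [ 0.5088 -0.1557  0.01  ]] [ 0.4395 -0.2713  0.01  ] [ 0.4396 -0.1642  0.01  ] 0.1372502893227531
dir 31.822006369275964
dir 7.033380156929316
[[ 0.5054 -0.2425  0.01  ]
 [ 0.387  -0.32    0.01  ]
 [ 0.3764 -0.2947  0.01  ]
 [ 0.493  -0.219   0.01  ]] [ 0.4404 -0.269   0.01  ]
[[0.4755 0.0597 0.006 ]]
```

```bash
cat >> h.py <<'E'
def go(P,yaw=None):
    """units to reach TCP P, with jaw (tool y) world angle yaw deg"""
    s=manip.state();R=np.array(s['eef_rot']);d=R.T@(np.array(P)-s['position'])/.1
    t=0
    if yaw is not None:
        a=np.degrees(np.arctan2(R[1,1],R[0,1])); t=-((yaw-a+90)%180-90)/180
    print('t',round(s['time'],2),'pos',np.round(s['position'],4),'q',np.round(s['q'],1),'F',np.round(s['force'],1),'op',round(s['opening'],4),'| shift',np.round(d,3),'turn',round(t,4))
E
python3 -c "
from h import *
go([.4705,.0825,.17],97.9)"
```

```text
t 0.6 pos [0.1678 0.6021 0.2146] q [74.3 20.2 93.6  0.  66.2 -0.1] F [-0.5  0.1  0.6] op 0.0919 | shift [-4.311 -4.192  0.446] turn -0.1304
```

Request:
{"api": "jog_arm", "payload": {"rows": [[[-0.22,-0.21,0.02],0],[[-0.44,-0.42,0.04],0],[[-0.66,-0.63,0.06],0],[[-0.87,-0.84,0.08],0]], "fingers": 0}}

```text
time: 0.93
position: [0.2295, 0.4966, 0.2065]
eef_rot: [[-0.963, 0.268, 0.0], [0.268, 0.963, 0.0], [-0.0, 0.0, -1.0]]
force: [-0.1, -0.3, -0.5]
opening: 0.0919
```

Works; it lags about 1 row. Continuing.

Request:
{"api": "jog_arm", "payload": {"rows": [[[-0.25,-0.25,0.02],0],[[-0.5,-0.5,0.04],0],[[-0.75,-0.75,0.06],0],[[-1,-0.99,0.08],0]]}}

```text
time: 1.27
position: [0.2998, 0.373, 0.1986]
eef_rot: [[-0.964, 0.268, 0.0], [0.268, 0.964, 0.0], [-0.0, 0.0, -1.0]]
force: [0.6, 0.5, 0.2]
opening: 0.0919
```

Request:
{"api": "jog_arm", "payload": {"rows": [[[-0.25,-0.25,0.02],0],[[-0.5,-0.5,0.04],0],[[-0.75,-0.75,0.06],0],[[-1,-0.99,0.08],0]]}}

```text
time: 1.6
position: [0.3702, 0.2492, 0.1907]
eef_rot: [[-0.964, 0.267, 0.001], [0.267, 0.964, 0.001], [-0.001, 0.001, -1.0]]
force: [1.7, -0.2, 0.5]
opening: 0.0921
```

Request:
{"api": "jog_arm", "payload": {"rows": [[[-0.25,-0.25,0.02],-0.033],[[-0.5,-0.5,0.04],-0.066],[[-0.75,-0.75,0.06],-0.099],[[-1,-0.99,0.08],-0.13],[[-1,-0.99,0.08],-0.13]]}}

```text
time: 2.02
position: [0.4426, 0.1229, 0.1828]
eef_rot: [[-0.99, -0.143, 0.003], [-0.143, 0.99, -0.001], [-0.003, -0.001, -1.0]]
force: [-0.3, 1.2, 1.0]
opening: 0.0922
```

```bash
python3 -c "
from h import *
go([.4705,.0825,.1],97.9)"
```

```text
t 2.02 pos [0.4426 0.1229 0.1828] q [ 1.540e+01  7.400e+00  1.151e+02 -1.000e-01  5.730e+01 -8.280e+01] F [-0.3  1.2  1. ] op 0.0922 | shift [-0.216 -0.439  0.829] turn 0.0018
```

Request:
{"api": "jog_arm", "payload": {"rows": [[[-0.07,-0.15,0.2],0],[[-0.15,-0.3,0.4],0],[[-0.21,-0.43,0.6],0],[[-0.21,-0.44,0.83],0],[[-0.21,-0.44,0.83],0],[[-0.21,-0.44,0.83],0]]}}

```text
time: 2.52
position: [0.4688, 0.0824, 0.0994]
eef_rot: [[-0.99, -0.142, -0.0], [-0.142, 0.99, -0.001], [0.0, -0.001, -1.0]]
force: [0.6, 0.0, 0.2]
opening: 0.0921
```

```bash
python3 -c "
from h import *
go([.4705,.0825,.047],97.9)
im=manip.camera('scene');save('s1.png',im[160:360,160:420],3)"
```

```text
t 2.52 pos [0.4688 0.0824 0.0994] q [ 9.800e+00  1.600e+01  1.173e+02 -1.000e-01  4.670e+01 -8.830e+01] F [0.6 0.  0.2] op 0.0921 | shift [-0.017 -0.001  0.524] turn 0.0015
```

View pics/s1.png

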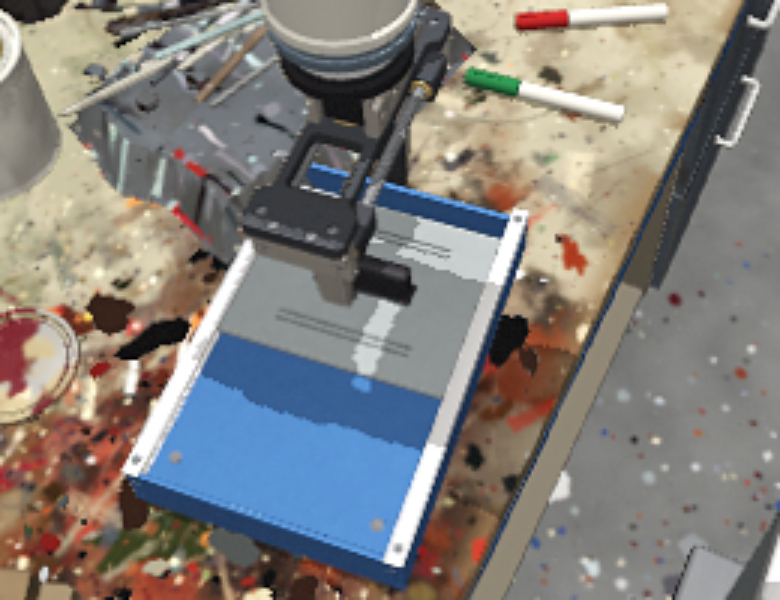

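The open fingers straddle the grip bar, at about (385,280) in the crop. Going down.

Request:
{"api": "jog_arm", "payload": {"rows": [[[-0.01,0,0.13],0],[[-0.02,0,0.26],0],[[-0.02,0,0.4],0],[[-0.02,0,0.52],0],[[-0.02,0,0.52],0],[[-0.02,0,0.52],0]]}}

```text
time: 3.07
position: [0.4722, 0.0835, 0.0494]
eef_rot: [[-0.99, -0.143, 0.003], [-0.143, 0.99, -0.0], [-0.003, -0.001, -1.0]]
force: [0.3, -0.1, 0.6]
opening: 0.0919
```

Request:
{"api": "jog_arm", "payload": {"rows": [[[0,0,0],0],[[0,0,0],0],[[0,0,0],0],[[0,0,0],0],[[0,0,0],0],[[0,0,0],0],[[0,0,0],0],[[0,0,0],0],[[0,0,0],0],[[0,0,0],0]], "fingers": 1, "force": 25}}

```text
time: 3.9
position: [0.4721, 0.0835, 0.0494]
eef_rot: [[-0.99, -0.143, 0.003], [-0.143, 0.99, -0.0], [-0.003, -0.001, -1.0]]
force: [-1.3, 0.3, 0.6]
opening: 0.0268
```

Request:
{"api": "jog_arm", "payload": {"rows": [[[0,0,0],0],[[0,0,0],0],[[0,0,0],0],[[0,0,0],0],[[0,0,0],0]]}}

```text
time: 4.32
position: [0.4721, 0.0837, 0.0493]
eef_rot: [[-0.99, -0.143, 0.003], [-0.143, 0.99, -0.0], [-0.003, -0.001, -1.0]]
force: [-0.6, 2.2, -1.6]
opening: 0.014
```

Gripped at 14 mm. Sliding back.

Request:
{"api": "jog_arm", "payload": {"rows": [[[0,0.08,0],0],[[0,0.16,0],0],[[0,0.24,0],0],[[0,0.32,0],0],[[0,0.4,0],0],[[0,0.48,0],0],[[0,0.56,0],0],[[0,0.64,0],0],[[0,0.72,0],0],[[0,0.8,0],0],[[0,0.88,0],0],[[0,0.96,0],0],[[0,1,0],0],[[0,1,0],0]]}}

```text
time: 5.48
position: [0.458, 0.184, 0.0493]
eef_rot: [[-0.99, -0.143, 0.003], [-0.143, 0.99, 0.001], [-0.003, 0.0, -1.0]]
force: [3.2, 2.8, -4.0]
opening: 0.0137
```

```bash
python3 -c "
from h import *
go([.4721-.107*np.sin(.138),.0837+.107*np.cos(.138),.0493],97.9)"
```

```text
t 5.48 pos [0.458  0.184  0.0493] q [ 21.7  22.  117.1  -0.   40.7 -76.5] F [ 3.2  2.8 -4. ] op 0.0137 | shift [-0.002  0.057  0.   ] turn 0.0019
```

Request:
{"api": "jog_arm", "payload": {"rows": [[[0,0.03,0],0],[[0,0.06,0],0],[[0,0.09,0],0],[[0,0.09,0],0]]}}

```text
time: 5.82
position: [0.457, 0.1903, 0.0493]
eef_rot: [[-0.989, -0.146, 0.004], [-0.146, 0.989, -0.004], [-0.003, -0.004, -1.0]]
force: [10.5, -21.0, 0.2]
opening: 0.0142
```

```bash
python3 -c "
from h import *
im=manip.camera('scene');save('s2.png',im[160:360,160:420],3)
go([0,0,0])
im=manip.camera('top');save('t2.png',im[140:260,165:315],5)"
```

```text
t 5.87 pos [0.457  0.1902 0.0493] q [ 22.6  22.2 116.8  -0.4  40.9 -75.4] F [ 10.  -20.   -0.5] op 0.0139 | shift [ 4.8   -1.215  0.484] turn 0
```

View pics/t2.png

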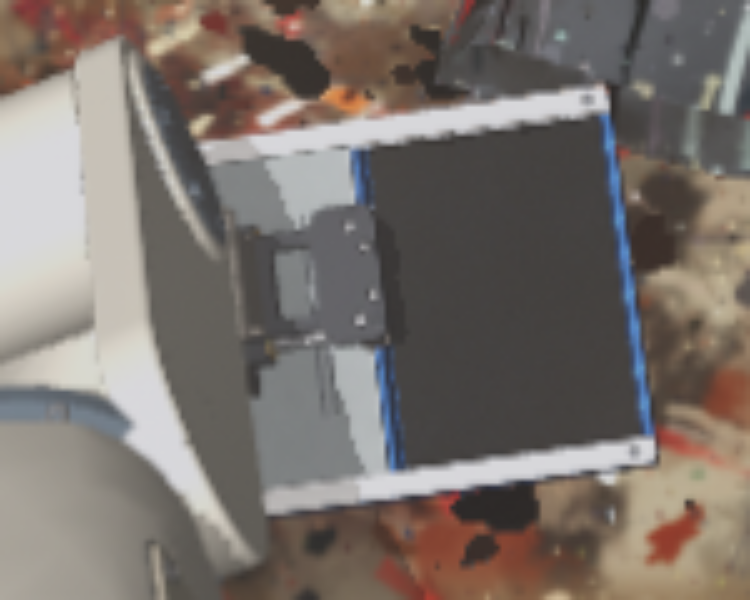

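View pics/s2.png

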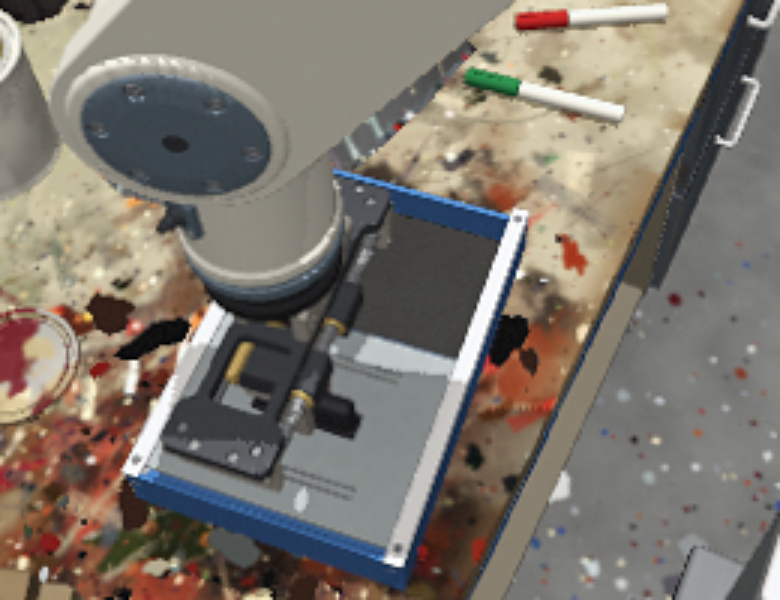

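Cover is open against its stop: the compartment is clear at about (510,290) in the top crop, and there is a 20 N reaction. Release and lift.

Request:
{"api": "jog_arm", "payload": {"rows": [[[0,-0.03,0],0],[[0,-0.03,0],0],[[0,-0.03,0],0],[[0,-0.03,0],0],[[0,-0.03,0],0],[[0,-0.03,0],0]], "fingers": 0.4}}

```text
time: 6.42
position: [0.4571, 0.1874, 0.0492]
eef_rot: [[-0.989, -0.145, 0.003], [-0.145, 0.989, -0.003], [-0.002, -0.004, -1.0]]
force: [-0.7, 0.5, -0.3]
opening: 0.0521
```

```bash
python3 -c "
from h import *
go([.4395,-.2705,.15],121.8)"
```

```text
t 6.42 pos [0.4571 0.1874 0.0492] q [ 22.3  22.1 116.9  -0.4  40.9 -75.8] F [-0.7  0.5 -0.3] op 0.0521 | shift [ 0.838 -4.509 -0.992] turn -0.1302
```

Request:
{"api": "jog_arm", "payload": {"rows": [[[0,0,-0.3],0],[[0,0,-0.7],0],[[0,-0.2,-1],0],[[0.05,-0.6,-1],0],[[0.1,-1,-1],0]], "fingers": 0.3}}

```text
time: 6.83
position: [0.463, 0.0876, 0.1518]
eef_rot: [[-0.989, -0.148, 0.008], [-0.148, 0.989, -0.002], [-0.007, -0.003, -1.0]]
force: [-0.0, -0.8, -1.1]
opening: 0.0646
```

Request:
{"api": "jog_arm", "payload": {"rows": [[[0.07,-0.35,0],-0.03],[[0.14,-0.7,0],-0.06],[[0.2,-1,0],-0.09]]}}

```text
time: 7.08
position: [0.4576, -0.0161, 0.1523]
eef_rot: [[-0.906, -0.423, 0.008], [-0.423, 0.906, -0.002], [-0.006, -0.006, -1.0]]
force: [1.0, 0.1, 0.3]
opening: 0.0642
```

```bash
python3 -c "
from h import *
go([.4395,-.2705,.15],121.8)"
```

```text
t 7.08 pos [ 0.4576 -0.0161  0.1523] q [  -2.1    9.5  117.2   -0.2   52.8 -117. ] F [1.  0.1 0.3] op 0.0642 | shift [ 1.24  -2.229  0.028] turn -0.0377
```

Request:
{"api": "jog_arm", "payload": {"rows": [[[0.18,-0.33,0.01],-0.01],[[0.37,-0.66,0.01],-0.02],[[0.55,-1,0.01],-0.037],[[0.55,-1,0.01],-0.037]]}}

```text
time: 7.42
position: [0.4499, -0.135, 0.1518]
eef_rot: [[-0.851, -0.525, 0.009], [-0.525, 0.851, -0.004], [-0.005, -0.008, -1.0]]
force: [0.6, 0.6, 0.0]
opening: 0.0648
```

```bash
python3 -c "
from h import *
go([.4395,-.2705,.15],121.8)"
```

```text
t 7.42 pos [ 0.4499 -0.135   0.1518] q [-1.680e+01  1.050e+01  1.160e+02 -1.000e-01  5.290e+01 -1.385e+02] F [0.6 0.6 0. ] op 0.0648 | shift [ 0.8   -1.098  0.023] turn -0.0006
```

Request:
{"api": "jog_arm", "payload": {"rows": [[[0.25,-0.33,0],0],[[0.5,-0.66,0],0],[[0.8,-1,0.1],0],[[0.8,-1,0.3],0],[[0.8,-1,0.4],0],[[0.8,-1,0.4],0]]}}

```text
time: 7.92
position: [0.4329, -0.2611, 0.11]
eef_rot: [[-0.852, -0.524, 0.005], [-0.524, 0.852, -0.001], [-0.003, -0.004, -1.0]]
force: [-0.2, 0.6, 0.4]
opening: 0.0645
```

```bash
python3 -c "
from h import *
im=manip.camera('scene');save('s3.png',im[120:240,280:440],4)
for r in manip.outline_of('scene','marker_red')[:2]: print(r['conf'],r['extent'])
im=manip.camera('top');save('t3.png',im[165:260,330:440],7)
go([.4395,-.2705,.012],121.8)
s=manip.state();print(s['eef_rot'])"
```

```text
0.82 [331.0, 160.6, 384.0, 171.7]
t 8.07 pos [ 0.435  -0.261   0.1126] q [-3.120e+01  1.700e+01  1.135e+02  1.000e-01  4.900e+01 -1.530e+02] F [0.1 0.7 0.6] op 0.0645 | shift [ 0.017 -0.097  1.006] turn -0.0002
[[-0.85017726 -0.52642761  0.00852046]
 [-0.52647067  0.85018461 -0.00384252]
 [-0.00522116 -0.00775259 -0.99995632]]
```

View pics/s3.png

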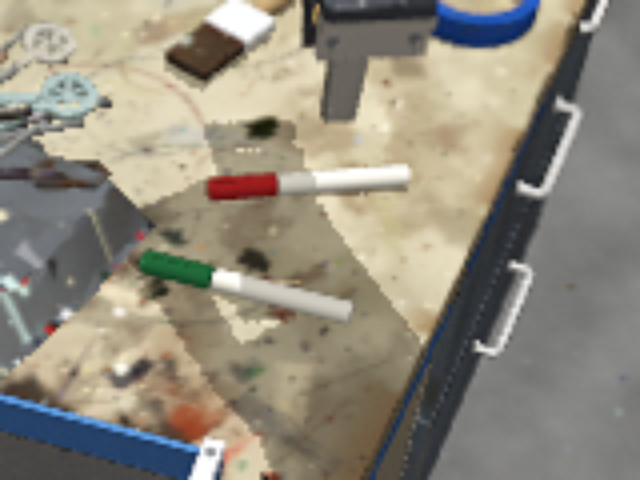

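View pics/t3.png

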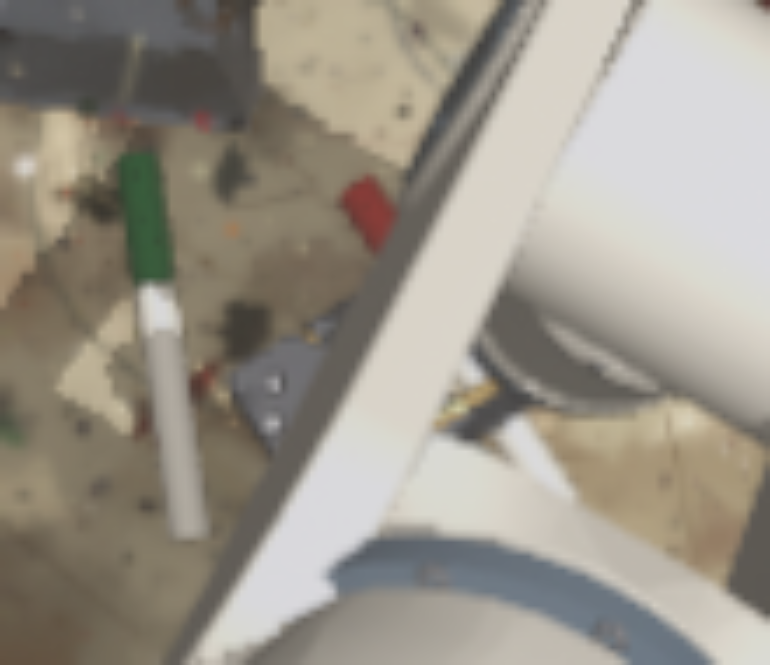

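Both views show the markers undisturbed and the jaws astride the red barrel near its middle. Lowering.

Request:
{"api": "jog_arm", "payload": {"rows": [[[0.02,-0.1,0.2],0],[[0.02,-0.1,0.4],0],[[0.02,-0.1,0.6],0],[[0.02,-0.1,0.75],0],[[0.02,-0.1,0.88],0],[[0.02,-0.1,0.99],0],[[0.02,-0.1,1],0],[[0.02,-0.1,1],0],[[0.02,-0.1,1],0]]}}

```text
time: 8.82
position: [0.4401, -0.2709, 0.0135]
eef_rot: [[-0.85, -0.527, 0.009], [-0.527, 0.85, -0.004], [-0.006, -0.009, -1.0]]
force: [0.8, -0.5, 0.5]
opening: 0.0646
```

```bash
python3 -c "
from h import *
im=manip.camera('scene');save('s4.png',im[120:240,280:440],4)
go([.4395,-.2705,.005],121.8)"
```

```text
t 8.87 pos [ 0.4401 -0.2711  0.0136] q [-3.180e+01  2.700e+01  1.154e+02  1.000e-01  3.700e+01 -1.537e+02] F [1.2 0.2 0.6] op 0.064 | shift [0.003 0.009 0.086] turn -0.0
```

View pics/s4.png

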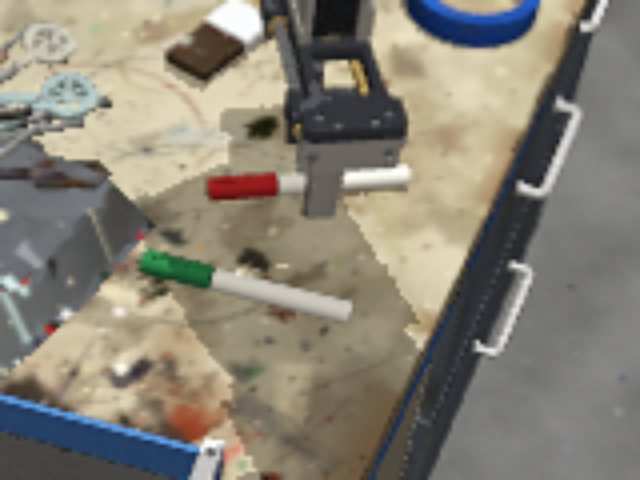

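The finger at (320,185) sits close to the barrel's middle (309,183). Lower 9 mm and grip.

Request:
{"api": "jog_arm", "payload": {"rows": [[[0,0.01,0.05],0],[[0,0.01,0.09],0],[[0,0.01,0.09],0],[[0,0.01,0.09],0]]}}

```text
time: 9.2
position: [0.4395, -0.2702, 0.0044]
eef_rot: [[-0.85, -0.527, 0.009], [-0.527, 0.85, -0.004], [-0.006, -0.009, -1.0]]
force: [-0.2, -0.0, -0.1]
opening: 0.0642
```

Request:
{"api": "jog_arm", "payload": {"rows": [[[0,0,0],0],[[0,0,0],0],[[0,0,0],0],[[0,0,0],0],[[0,0,0],0],[[0,0,0],0],[[0,0,0],0],[[0,0,0],0],[[0,0,0],0],[[0,0,0],0],[[0,0,0],0],[[0,0,0],0]], "fingers": 1, "force": 12}}

```text
time: 10.2
position: [0.4395, -0.2702, 0.0045]
eef_rot: [[-0.85, -0.527, 0.009], [-0.527, 0.85, -0.004], [-0.006, -0.009, -1.0]]
force: [0.7, 0.6, 0.5]
opening: 0.0164
```

Request:
{"api": "jog_arm", "payload": {"rows": [[[0,0,0],0],[[0,0,-0.1],0],[[0,0,-0.3],0],[[0,0,-0.5],0],[[0,0,-0.7],0],[[0,0,-0.9],0],[[0,0,-1],0],[[0,0,-1],0]]}}

```text
time: 10.87
position: [0.4399, -0.2706, 0.1069]
eef_rot: [[-0.85, -0.527, 0.013], [-0.527, 0.85, -0.007], [-0.008, -0.012, -1.0]]
force: [0.3, 0.3, 0.4]
opening: 0.0161
```

```bash
python3 -c "
from h import *
im=manip.camera('scene');save('s5.png',im[100:240,260:440],4)
go([.4755,.0597,.13],97.9)"
```

```text
t 10.92 pos [ 0.4392 -0.2702  0.1055] q [-3.180e+01  1.810e+01  1.129e+02  1.000e-01  4.820e+01 -1.537e+02] F [-0.1  0.2 -0.5] op 0.0159 | shift [-2.048  2.61  -0.259] turn 0.1327
```

View pics/s5.png

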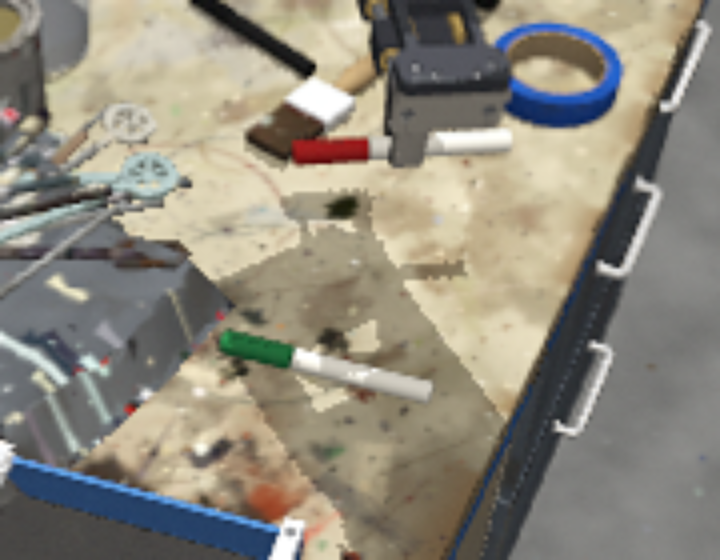

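The red marker is held level near its middle, with its cap at (330,152) and tail at (510,140). The green one is undisturbed. Transporting to the compartment.

Request:
{"api": "jog_arm", "payload": {"rows": [[[-0.2,0.25,-0.08],0.02],[[-0.4,0.51,-0.16],0.04],[[-0.6,0.77,-0.25],0.06],[[-0.77,0.98,-0.26],0.08]]}}

```text
time: 11.25
position: [0.4523, -0.1445, 0.1308]
eef_rot: [[-0.955, -0.295, 0.011], [-0.295, 0.955, -0.005], [-0.009, -0.008, -1.0]]
force: [1.9, -0.5, -0.3]
opening: 0.0159
```

```bash
python3 -c "
from h import *
go([.4755,.0597,.13],97.9)"
```

```text
t 11.25 pos [ 0.4523 -0.1445  0.1308] q [-1.780e+01  1.270e+01  1.166e+02 -1.000e-01  5.010e+01 -1.249e+02] F [ 1.9 -0.5 -0.3] op 0.0159 | shift [-0.824  1.882 -0.   ] turn 0.0515
```

Request:
{"api": "jog_arm", "payload": {"rows": [[[-0.14,0.3,0],0.02],[[-0.28,0.63,0],0.04],[[-0.42,0.96,0],0.051]]}}

```text
time: 11.5
position: [0.4632, -0.0388, 0.1292]
eef_rot: [[-0.991, -0.135, 0.009], [-0.135, 0.991, -0.005], [-0.008, -0.006, -1.0]]
force: [0.6, -0.5, -0.1]
opening: 0.0158
```

```bash
python3 -c "
from h import *
go([.4755,.0597,.13],97.9)"
```

```text
t 11.5 pos [ 0.4632 -0.0388  0.1292] q [  -4.8   12.1  117.7   -0.3   49.7 -102.3] F [ 0.6 -0.5 -0.1] op 0.0158 | shift [-0.255  0.96  -0.012] turn -0.0008
```

Request:
{"api": "jog_arm", "payload": {"rows": [[[-0.08,0.25,0],0],[[-0.16,0.5,0],0],[[-0.22,0.75,0],0],[[-0.25,0.9,0],0],[[-0.25,0.96,0.1],0],[[-0.25,0.96,0.3],0],[[-0.25,0.96,0.4],0],[[-0.25,0.96,0.4],0],[[-0.25,0.96,0.4],0]]}}

```text
time: 12.25
position: [0.4743, 0.0587, 0.0877]
eef_rot: [[-0.991, -0.134, 0.006], [-0.134, 0.991, -0.006], [-0.005, -0.006, -1.0]]
force: [0.7, -0.5, -0.0]
opening: 0.0161
```

```bash
python3 -c "
from h import *
im=manip.camera('scene');save('s6.png',im[180:340,200:400],4)
im=manip.camera('top');save('t6.png',im[140:260,165:315],5)
go([.4755,.0597,.0115],97.9)"
```

```text
t 12.35 pos [0.4755 0.059  0.089 ] q [  7.2  17.  117.7  -0.5  44.9 -90.2] F [0.1 0.3 0.1] op 0.0165 | shift [0.006 0.012 0.774] turn -0.001
```

View pics/s6.png

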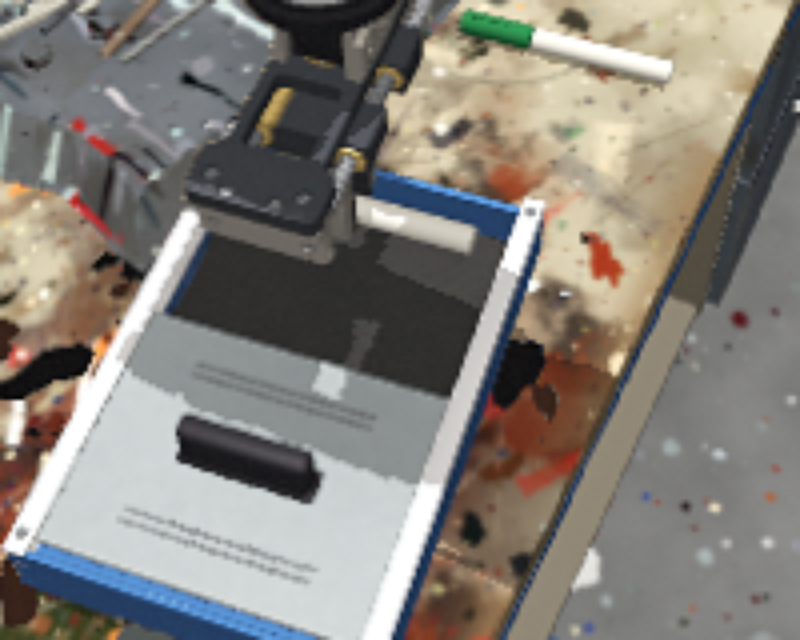

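View pics/t6.png

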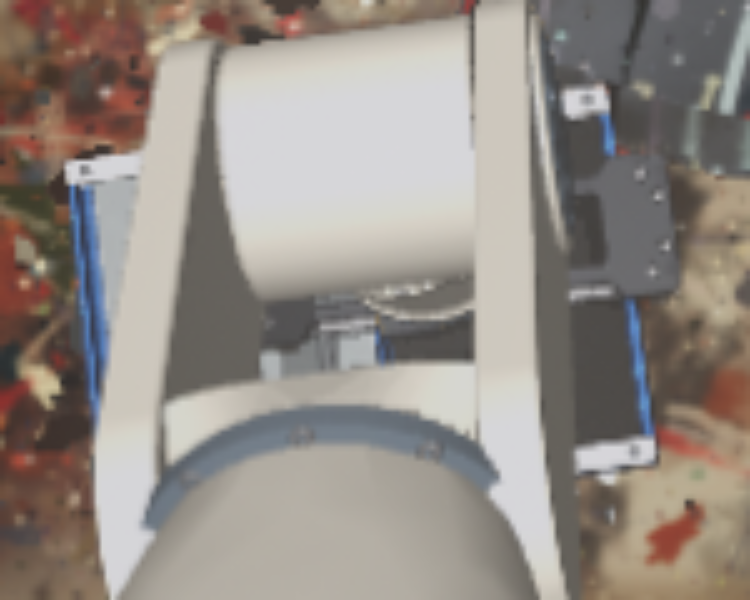

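```bash
python3 -c "
from h import *
s=manip.state();R=s['eef_rot'];c=s['position']+np.array([0,0,.005])
print(proj('scene',[c+R[:,0]*.07,c-R[:,0]*.07]))"
```

```text
[[317.10941086 238.71423568]
 [254.20458536 220.91742587]]
```

Request:
{"api": "jog_arm", "payload": {"rows": [[[0,0.01,0.1],0],[[0,0.01,0.2],0],[[0,0.01,0.3],0],[[0,0.01,0.4],0],[[0,0.01,0.5],0],[[0,0.01,0.6],0],[[0,0.01,0.6],0],[[0,0.01,0.6],0]]}}

```text
time: 13.02
position: [0.4753, 0.0596, 0.0281]
eef_rot: [[-0.991, -0.134, 0.007], [-0.134, 0.991, -0.005], [-0.007, -0.006, -1.0]]
force: [0.4, -0.3, 0.1]
opening: 0.0166
```

Tail end prediction matched the picture within 2 px. No contact so far, so lowering the rest slowly.

Request:
{"api": "jog_arm", "payload": {"rows": [[[0,0,0.04],0],[[0,0,0.08],0],[[0,0,0.12],0],[[0,0,0.15],0],[[0,0,0.17],0],[[0,0,0.17],0],[[0,0,0.17],0]]}}

```text
time: 13.6
position: [0.4754, 0.0595, 0.0111]
eef_rot: [[-0.991, -0.134, 0.007], [-0.134, 0.991, -0.005], [-0.006, -0.006, -1.0]]
force: [0.7, -0.0, -0.3]
opening: 0.0161
```

```bash
python3 -c "
from h import *
go([.4755,.0597,.0105],97.9)"
```

```text
t 13.6 pos [0.4754 0.0595 0.0111] q [  7.2  25.1 119.9  -0.6  34.7 -90. ] F [ 0.7 -0.  -0.3] op 0.0161 | shift [-0.001  0.002  0.006] turn -0.001
```

Request:
{"api": "jog_arm", "payload": {"rows": [[[0,0,0],0],[[0,0,0],0],[[0,0,0],0],[[0,0,0],0],[[0,0,0],0],[[0,0,0],0]], "fingers": 0.6}}

```text
time: 14.1
position: [0.4754, 0.0595, 0.0111]
eef_rot: [[-0.991, -0.134, 0.007], [-0.134, 0.991, -0.005], [-0.006, -0.006, -1.0]]
force: [0.4, 0.9, -0.0]
opening: 0.0372
```

Request:
{"api": "jog_arm", "payload": {"rows": [[[0,0,-0.1],0],[[0,0,-0.3],0],[[0,0,-0.6],0],[[0,0,-0.9],0],[[0,0,-1],0],[[0,0,-1],0]]}}

```text
time: 14.6
position: [0.4767, 0.0603, 0.1141]
eef_rot: [[-0.991, -0.134, 0.013], [-0.134, 0.991, -0.005], [-0.012, -0.006, -1.0]]
force: [0.5, 0.5, -0.2]
opening: 0.0368
```

```bash
python3 -c "
from h import *
im=manip.camera('scene');save('s7.png',im[180:340,200:400],4)
for r in manip.outline_of('scene','marker_red')[:2]: print(r['conf'],r['extent'])
go([.457,.1903,.11],98)"
```

```text
0.8 [259.3, 242.7, 317.7, 263.5]
t 14.7 pos [0.4746 0.06   0.1111] q [  7.3  14.9 116.9  -0.5  47.9 -90.1] F [ 0.1  0.3 -0.7] op 0.0367 | shift [-1.000e-03  1.315e+00  2.000e-03] turn -0.0016
```

View pics/s7.png

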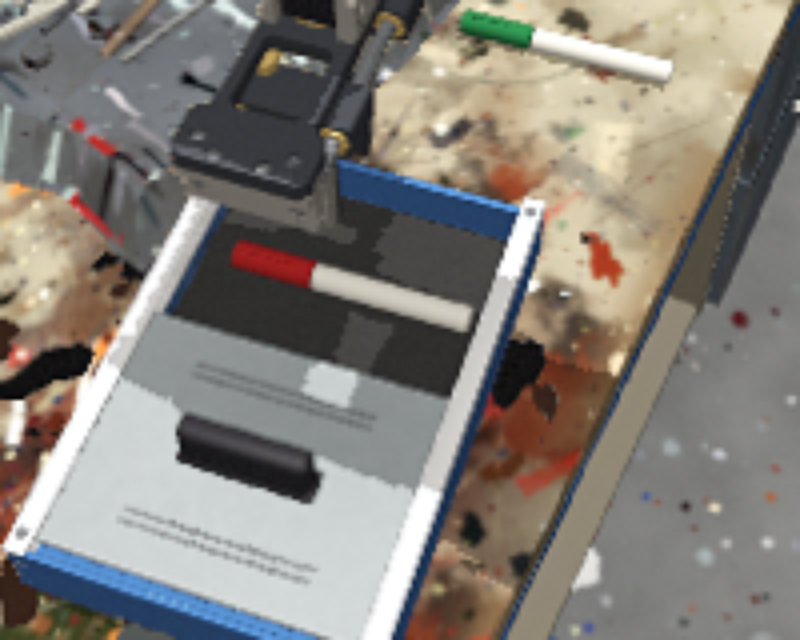

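The red marker lies flat in the compartment, from (235,250) to (470,318) in the crop. The cover grip is at (248,455). Back to the grip to close.

Request:
{"api": "jog_arm", "payload": {"rows": [[[0,0.3,0],0],[[0,0.6,0],0],[[0,0.9,0],0],[[0,1,0],0],[[0,1,0],0]], "fingers": 0.4}}

```text
time: 15.12
position: [0.46, 0.1604, 0.1089]
eef_rot: [[-0.991, -0.137, 0.005], [-0.137, 0.991, -0.006], [-0.005, -0.007, -1.0]]
force: [0.9, -0.5, -0.3]
opening: 0.0553
```

Request:
{"api": "jog_arm", "payload": {"rows": [[[0,0.15,0],0],[[0,0.31,0],0],[[0,0.31,0],0],[[0,0.31,0],0]]}}

```text
time: 15.45
position: [0.4553, 0.1903, 0.1078]
eef_rot: [[-0.99, -0.138, 0.004], [-0.138, 0.99, -0.007], [-0.003, -0.007, -1.0]]
force: [0.3, -0.4, 0.5]
opening: 0.0554
```

```bash
python3 -c "
from h import *
im=manip.camera('scene');save('s8.png',im[180:340,200:400],4)
go([.457,.1895,.049],98)"
```

```text
t 15.5 pos [0.4554 0.19   0.108 ] q [ 22.8  16.5 115.   -0.6  48.4 -74.7] F [ 0.2 -0.4  1. ] op 0.0551 | shift [-0.014 -0.002  0.59 ] turn -0.0006
```

View pics/s8.png

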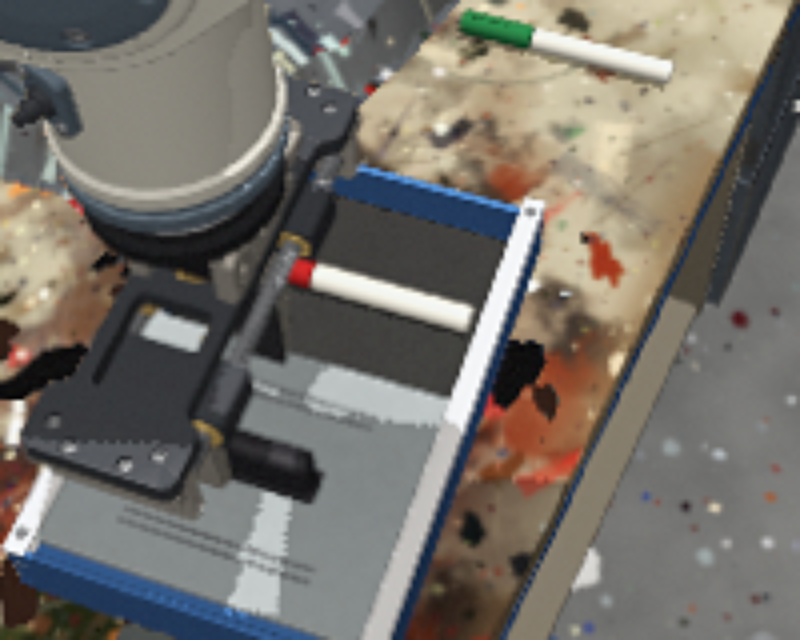

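The fingers straddle the bar at (275,465). Descend and grip.

Request:
{"api": "jog_arm", "payload": {"rows": [[[-0.01,0,0.15],0],[[-0.01,0,0.3],0],[[-0.01,0,0.45],0],[[-0.01,0,0.55],0],[[-0.01,0,0.59],0],[[-0.01,0,0.59],0]]}}

```text
time: 16.0
position: [0.4561, 0.1887, 0.0481]
eef_rot: [[-0.991, -0.137, 0.002], [-0.137, 0.991, -0.008], [-0.001, -0.008, -1.0]]
force: [0.0, 0.5, 0.4]
opening: 0.0551
```

Request:
{"api": "jog_arm", "payload": {"rows": [[[0,0,0],0],[[0,0,0],0],[[0,0,0],0],[[0,0,0],0],[[0,0,0],0],[[0,0,0],0],[[0,0,0],0],[[0,0,0],0],[[0,0,0],0],[[0,0,0],0],[[0,0,0],0],[[0,0,0],0]], "fingers": 1, "force": 25}}

```text
time: 17.0
position: [0.4562, 0.1888, 0.0483]
eef_rot: [[-0.991, -0.137, 0.003], [-0.137, 0.991, -0.008], [-0.002, -0.008, -1.0]]
force: [-1.2, -0.7, 6.3]
opening: 0.0139
```

Request:
{"api": "jog_arm", "payload": {"rows": [[[0,-0.08,0],0],[[0,-0.16,0],0],[[0,-0.24,0],0],[[0,-0.32,0],0],[[0,-0.4,0],0],[[0,-0.48,0],0],[[0,-0.56,0],0],[[0,-0.64,0],0],[[0,-0.72,0],0],[[0,-0.8,0],0],[[0,-0.88,0],0],[[0,-0.96,0],0],[[0,-1,0],0],[[0,-1,0],0]]}}

```text
time: 18.17
position: [0.4701, 0.0883, 0.0485]
eef_rot: [[-0.991, -0.136, 0.003], [-0.136, 0.991, -0.008], [-0.002, -0.009, -1.0]]
force: [6.0, -1.7, -18.0]
opening: 0.0135
```

```bash
python3 -c "
from h import *
go([.457+.13*np.sin(.138),.1903-.13*np.cos(.138),.0485],98)"
```

```text
t 18.17 pos [0.4701 0.0883 0.0485] q [ 10.8  21.1 118.8  -0.8  40.  -86.4] F [  6.   -1.7 -18. ] op 0.0135 | shift [-0.01  -0.271  0.002] turn -0.0009
```

Request:
{"api": "jog_arm", "payload": {"rows": [[[-0.002,-0.06,0],0],[[-0.004,-0.12,0.001],0],[[-0.006,-0.18,0.002],0],[[-0.008,-0.24,0.002],0],[[-0.01,-0.28,0.002],0],[[-0.01,-0.29,0.002],0],[[-0.01,-0.29,0.002],0]]}}

```text
time: 18.75
position: [0.474, 0.0608, 0.0484]
eef_rot: [[-0.991, -0.134, 0.001], [-0.134, 0.991, -0.006], [-0.0, -0.006, -1.0]]
force: [-4.0, 16.0, -3.4]
opening: 0.0137
```

```bash
python3 -c "
from h import *
go([.457+.13*np.sin(.138),.1903-.13*np.cos(.138),.0485],98)"
```

```text
t 18.75 pos [0.474  0.0608 0.0484] q [  7.4  21.1 118.8  -0.5  40.  -90. ] F [-4.  16.  -3.4] op 0.0137 | shift [-0.009  0.006 -0.001] turn -0.0016
```

Against the shut stop (+16 N). Release and lift.

Request:
{"api": "jog_arm", "payload": {"rows": [[[0,0,0],0],[[0,0,0],0],[[0,0,0],0],[[0,0,0],0],[[0,0,0],0],[[0,0,0],0]], "fingers": 0.4}}

```text
time: 19.25
position: [0.4742, 0.0606, 0.0485]
eef_rot: [[-0.991, -0.134, 0.001], [-0.134, 0.991, -0.006], [-0.0, -0.006, -1.0]]
force: [0.0, -0.5, -0.2]
opening: 0.0519
```

Request:
{"api": "jog_arm", "payload": {"rows": [[[0,0,-0.2],0],[[0,0,-0.5],0],[[0,0,-0.8],0],[[0,0.3,-1],0],[[0,0.7,-1],0],[[0,1,-1],0],[[0,1,-1],0]]}}

```text
time: 19.83
position: [0.4607, 0.1642, 0.1487]
eef_rot: [[-0.991, -0.136, 0.003], [-0.136, 0.991, -0.004], [-0.002, -0.004, -1.0]]
force: [-0.7, -0.2, -0.2]
opening: 0.0548
```

Request:
{"api": "jog_arm", "payload": {"rows": [[[0,0.3,-0.3],0],[[0,0.6,-0.6],0],[[0,0.9,-0.6],0],[[0,1,-0.6],0],[[0,1,-0.6],0],[[0,1,-0.6],0]]}}

```text
time: 20.33
position: [0.4463, 0.2626, 0.2074]
eef_rot: [[-0.99, -0.138, 0.002], [-0.138, 0.99, -0.005], [-0.001, -0.006, -1.0]]
force: [0.2, -1.6, -0.4]
opening: 0.0551
```

```bash
python3 -c "
from h import *
im=manip.camera('scene');save('s9.png',im[160:360,180:380],3)
im=manip.camera('top');save('t9.png',im[140:260,225:375],5)
for r in manip.outline_of('top','marker_green')[:1]: print(r['conf'],r['extent'])
go([0,0,0])"
```

```text
0.74 [347.0, 186.2, 356.6, 241.8]
t 20.48 pos [0.4466 0.2618 0.2074] q [ 30.4  11.1 107.   -0.3  62.  -67.2] F [0.5 0.8 0.1] op 0.0551 | shift [ 4.781 -1.979  2.081] turn 0
```

View pics/s9.png

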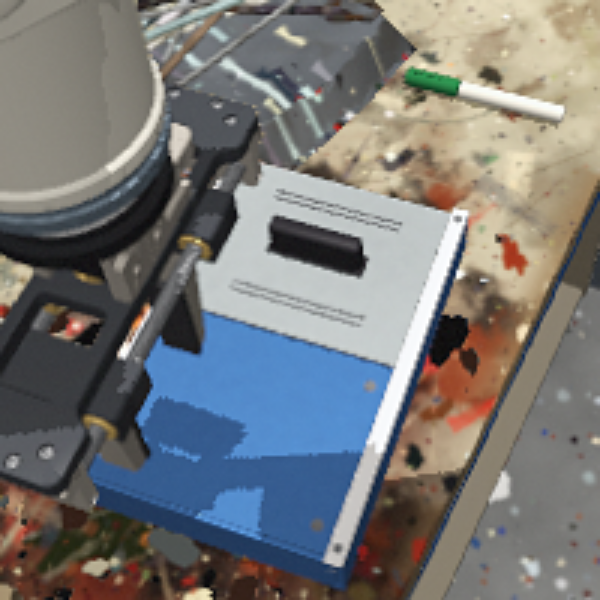

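View pics/t9.png

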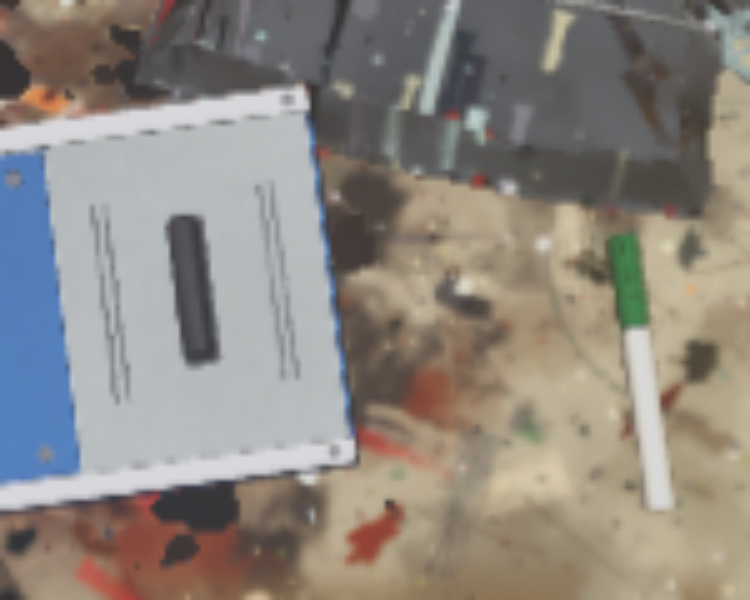

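The top view shows the cover meeting the end wall at about (335,275) with no dark gap. The green marker is where it was, and the arm is clear. Handing in.

```bash
python3 -c "
from h import *
print(manip.hand_in())"
```

```text
the job is handed in; nothing more can be done
None
```

I handed the job in at about 20.5 s of the 61 s allowed; hand-in gives no verdict. The red marker is in the case with the cover shut.

- **Opening:** I gripped the bar and slid the cover back until it hit its stop with about 20 N. It had started roughly 20 mm open.
- **Placing:** I gripped the red marker across its middle and lowered it into the compartment. I released it with its underside about 0.6 mm above the floor. The picture then showed it lying flat near the middle of the compartment.
- **Closing:** I slid the cover forward until it met the shut stop with about 16 N, then released and moved the arm clear. The last top picture shows no gap at the compartment's end wall.
- **Green marker:** its position in the last top picture is unchanged to within about 2 px along its length. The network's outline differed by about 4 px at one edge, but the picture showed no shift.

**Not checked or disagreeing:**
- I could not see the red marker again once the cover was shut. The cover travelled its full range without unusual resistance along the slide.
- A vertical wrist force of about 18 N showed up briefly while closing, because the grip was holding a small height error. It was gone after release.
- The two cameras disagreed by about 3 mm and 0.5° on the case's pose. The cover-open stop position agreed with the pose I used.

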